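# Lock the lost-property toy chest and check the lid holds

## Robot

A 7-joint arm with a two-finger parallel gripper is mounted at the origin on the work surface. World frame = base frame: x ahead of the robot, y to its left, z up, the work surface at z = 0. Lengths are in mm, angles in rad, forces in N, time in s.
With the tool pointing down it reaches from about 400 to 875 mm from the base axis. Payload 4.4 kg.
Tool frame: the origin (TCP) lies on the mounting face of the last link; the fingertips stand 173 mm ahead of it and the grasp point (between the pads) lies 155 mm ahead of it; z points along the fingers, y is the line along which they close (so a half turn about z gives the same grasp; the last joint's range is limited). The gripper opens to 85 mm and grips with 20 to 120 N. Pads are 22 mm wide; open, the fingers measure 114 mm over their backs; the gripper's body (76 mm by 85 mm) begins 54 mm behind the grasp point. The pads swing forward as they close: fully open they stand 13 mm farther back than shut.
Start: joints at [1.101, 0.628, 0.038, 1.517, -0.027, 0.996, -0.02], TCP at [255.417, -597.727, 404.713] pointing down, gripper open.
Joint ranges: [-3.06, 3.06], [-0.37, 2.12], [-1.25, 1.32], [0.18, 2.47], [-1.1, 4.24], [0.23, 1.98], [-2.94, 2.94]. Speed limits (rad/s): [2.57, 2.57, 3.14, 3.14, 3.14, 3.14, 3.14].

## Interface

Orientations are given as [roll, pitch, yaw] about the fixed x, y, z axes, in that order (R = Rz(yaw) Ry(pitch) Rx(roll)).
In Python, from cell import * gives the robot as it stands. The module is installed in compiled form; this text tells all that it offers.
- The arm moves only by the tool jog_arm, never from a script. Its argument "steps" is a list of rows, each a list of 7 numbers: the opening, from -1 (shut) to 1 (fully open), so that 0 is half open, then the shift along the tool's x, y, z as a fraction of full scale, then the turn, a rotation vector about the tool's x, y, z as a fraction of full scale. A call has 1 to 10 rows; each row shifts and turns the commanded pose from where the row before left it, along the tool's axes as they then stand; what a row does not reach is not made up. Full scale, the value 1, is 500 mm for a shift and 2 rad for a turn. A row lasts 1/8 s, in which the tool goes at most 62.5 mm and 10.7 degrees, less where a joint would pass 70% of its speed; a pose out of reach is approached as far as the arm can. A call with a number of a shift or a turn outside -1 to 1 is refused whole. A call with a gripper value outside its range is refused whole. The fingers move at their own pace and stop on an object; the grip force is fixed at half the most. Time passes only in rows, so rows that do not move let the fingers close. It gives the time, the measured TCP pose, the force, the opening and the grip force at its end, in the units of the state.
- read_state(): the state, without advancing time (a new reading comes with each control period).
- get_image(name): name is "scene" or "top" or "wrist"; returns a dict with "pixels" (384x512x3 uint8, red, green, blue), "depth" (384x512 float32, mm along the optical axis (not along the pixel's ray), 0 where there is no reading), "vertical_fov" (degrees; the focal length in pixels is half the picture's height over the tangent of half this angle, whatever the lens; pixels are square), "cx", "cy" (the principal point, pixels), "R" (3x3) and "t" (3): a world point X has camera coordinates R X + t. Camera axes: x right, y down, z forward; pixel columns grow to the right and rows downward; lengths in mm; the calibration is good to about 2 mm. A picture is of the moment at which its call begins.
- finish_job(): hands the job in; it is judged then, once.
The state is a dict: "clock": time; "qpos": joint angles; "qd": joint speeds; "tau": joint torques, N m; "eef_pos": TCP position; "tool_rot": TCP orientation; "force": force on the tool from outside, world axes, zero at the start; "torque": the same for the moment, N m; "width": finger opening in mm; "gripper_force": force on a finger pad.
Only numpy, scipy, OpenCV 4.12 (cv2) and the standard library are available. Lean on these libraries where they do the work, as an engineer would, in place of code of your own. Each camera call takes 0.05 s, during which the arm holds its last target. There are 200 camera calls.

## Task

The pine toy chest on the lost property table is shut but not locked: slide the flush lock bolt in the recessed slot of its lid all the way towards the chest's front. Then tug the lid upwards to check that the lock holds, and let it settle shut with the bolt still home. Leave the other things on the table where they are.

Things in the scene. Friction and masses are not known exactly. Their poses are not given: they have to be found in the camera images.
- chest: Pine toy chest, fixed to the table: 200 mm deep (x), 280 mm wide (y), 115 mm high, plus a 24 mm lid whose upper face is 139 mm above the table. Origin: centre of its underside; x from its front to its hinged back, y to its left seen from before the front, z up. The front faces the robot within 0.35 rad of yaw. The hook and eye hanging open on the front plays no part.
- keeper (a point): Middle of the brass keeper bar on the chest's front, 133 mm above the table, at chest x = -124, y = -70 mm: two posts and a bar, 42 mm wide, standing out to 35 mm from the front face, lower than the lid's upper face. The bolt's tongue slides under the bar.
- lid (a joint): Lid hinge along the chest's back edge (parallel to chest y, at x = +100 mm, 115 mm above the table), rad: 0 shut (as at the start), grows to 1.5 as the front edge rises. The lid, about 0.5 kg, falls shut when let go. With the bolt home it has about 0.035 rad of play (the handle rises about 5 mm) before the bolt meets the keeper bar and stops it.
- lid_handle (a point): Centre of the lid's wooden bar handle, 34 mm above the lid's upper face: round bar 14 mm thick, 90 mm long along chest y, on two 12 mm posts 36 mm either side of this point; 27 mm free below the bar. At chest x = -50, y = +70 mm with the lid shut; axes then parallel to the chest's.
- bolt (a joint): The sliding lock bolt in the lid, m: 0 fully back (unlocked), 0.030 fully home at its stop (locked). It slides towards the chest's front (chest -x). Starts anywhere from 0 to 0.008. Friction about 2 N, no spring; it stays where it is left.
- bolt_thumb (a point): Centre of the top of the bolt's steel thumb ridge, 10 mm long (chest x), 33 mm wide (y), 11 mm tall, its top 0.5 mm below the lid's upper face. At chest x = -33 mm minus the joint value, y = -70 mm. Behind it (towards the hinge) at least 42 mm of open slot lets a fingertip in to push it. Axes parallel to the chest's with the lid shut.
- slot (a point): Centre of the mouth of the slot in the lid, level with the lid's upper face, at chest x = -28, y = -70 mm: a recess 84 mm long (chest x), 36 mm wide (y), 12 mm deep with a dark floor and a thin steel surround. The thumb ridge runs in it.
- watering_can: Bystander: green plastic toy watering can, about 180 mm long and 130 mm high; origin at the centre of its underside. To be left alone.
- skittle: Bystander: turned wooden skittle, 62 mm across, 170 mm high, standing; origin at the centre of its underside. To be left alone.
- yoyo: Bystander: steel yo-yo lying flat, 58 mm across, 34 mm high; origin at the centre of its underside. To be left alone.
- pencil_tin: Bystander: navy pencil case tin, 77 x 192 x 34 mm; origin at the centre of its underside. To be left alone.
- drink_bottle: Bystander: metal drink bottle, 66 mm across, 180 mm high; origin at the centre of its underside. To be left alone.
- mug: Bystander: white china mug, 80 mm across, 90 mm high; origin at the centre of its underside. To be left alone.
- book: Bystander: grey hardback book lying flat, 140 x 200 x 18 mm; origin at the centre of its underside. To be left alone.

How it is judged:
By the outcome, as a careful person would: the job done as asked, in the order asked, and still so for the second after the job is handed in, with the robot touching nothing.
It also fails if it takes over 48 s, if anything falls off the work surface, if the arm or the gripper's body presses on something with over 40 N, if the wrist force passes 120 N, or if a joint passes its speed limit or range.

## Working session

There is one attempt and no reset: what is moved stays moved. The work goes in short steps, Python scripts to look and compute and a tool call to move; the robot and the scene stay as the last step left them, time stands still between calls to the robot, and variables do not carry over. Pictures are saved under pics/ and viewed, at most 10 in all, crops included, and the job is handed in when it is done.

Besides the shell and the picture viewer there is one more tool, called in YAML: its name, and indented under it one key for each argument. jog_arm: Moves the arm, as the interface text tells. Shift numbers are shares of 500 mm and turn numbers shares of 2 rad, none past 1 either way. Its arguments: {"type":"object","properties":{"steps":{"type":"array"}},"required":["steps"]}

```bash
mkdir -p pics; cat > h.py <<'E'
from cell import *
import numpy as np, cv2
def cam(n):
    d=get_image(n); d['f']=192/np.tan(np.radians(d['vertical_fov'])/2); return d
def save(d,fn,crop=None,s=1):
    im=d['pixels'][:,:,::-1]
    if crop: im=im[crop[1]:crop[3],crop[0]:crop[2]]
    cv2.imwrite('pics/'+fn,cv2.resize(im,None,fx=s,fy=s,interpolation=cv2.INTER_CUBIC))
def ray(d,u,v,z):
    R=np.array(d['R']);t=np.array(d['t']);c=-R.T@t
    r=R.T@np.array([(u-d['cx'])/d['f'],(v-d['cy'])/d['f'],1]); return c+r*(z-c[2])/r[2]
def cloud(d):
    v,u=np.mgrid[:384,:512];z=d['depth'];P=np.stack([(u-d['cx'])/d['f']*z,(v-d['cy'])/d['f']*z,z],-1)
    return (P-np.array(d['t']))@np.array(d['R'])
E
python3 - <<'E'
from h import *
a=cam('top');b=cam('scene');save(a,'top.png',s=1.5);save(b,'scene.png',s=1.5)
np.save('top.npy',a,allow_pickle=True);np.save('scene.npy',b,allow_pickle=True)
for d in(a,b):print(d['vertical_fov'],d['cx'],d['cy'],-np.array(d['R']).T@d['t'])
s=read_state();print(s['eef_pos'],s['tool_rot'],s['clock'],s['width'])
P=cloud(a);m=(abs(P[...,2]-139)<6)&(a['depth']>0)
n,l,st,c=cv2.connectedComponentsWithStats(m.astype(np.uint8));i=1+st[1:,4].argmax();print(st[i])
q=P[l==i][:,:2].astype(np.float32);r=cv2.minAreaRect(q);print(r,np.median(P[l==i][:,2]))
E
```

```text
56.162632322860205 257.89877478947716 190.92730189274695 [ 411.04948437  -11.87360687 1127.00145415]
48.00661586930308 256.4382731450562 191.06145279826555 [1482.34864609  324.62385487  970.11296729]
[ 255.31143354 -597.4871504   403.86961622] [-3.13990139e+00  1.99492144e-05  4.03773503e-01] 0.1 85.6916624285201
[ 225  129  121  100 6950]
((584.2674560546875, -108.35948181152344), (288.3848876953125, 206.08203125), 70.5417251586914) 138.72228585332053
```

View pics/top.png

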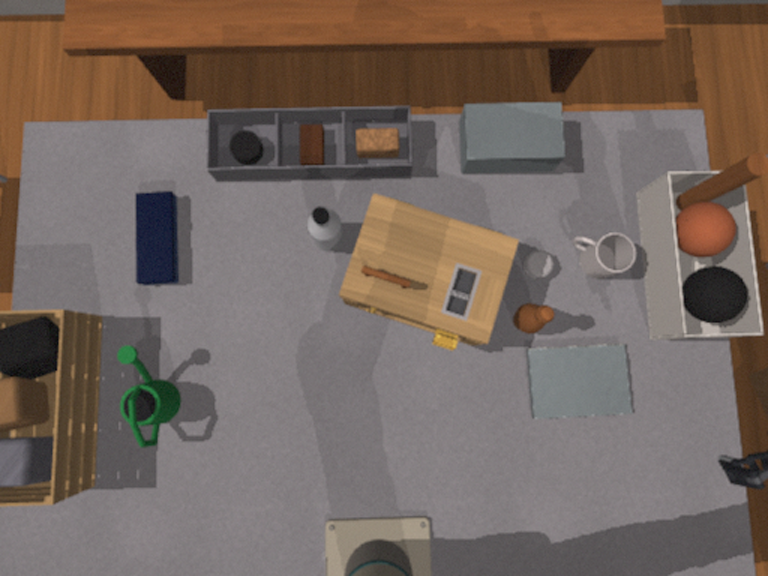

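View pics/scene.png

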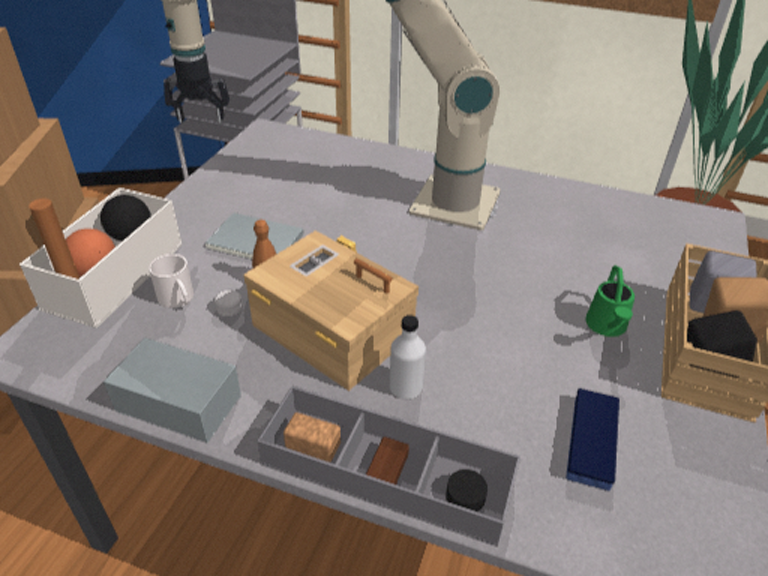

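The top view shows the chest with its front towards the robot. The slot is near (308,194) in native pixels, the handle near (263,185), and the keeper near (297,226). The skittle stands at the chest's right front, near (355,212). Next I'll refine the pose.

```bash
python3 - <<'E'
from h import *
a=np.load('top.npy',allow_pickle=True).item()
save(a,'slot.png',crop=(220,120,370,240),s=5)
P=cloud(a);hsv=cv2.cvtColor(a['pixels'],cv2.COLOR_RGB2HSV)
m=(abs(P[...,2]-139)<5)&(hsv[...,0]<28)&(hsv[...,1]>60)
m=cv2.morphologyEx(m.astype(np.uint8),cv2.MORPH_OPEN,np.ones((7,7)))
m=cv2.morphologyEx(m,cv2.MORPH_CLOSE,np.ones((25,25)))
c=max(cv2.findContours(m,0,2)[0],key=cv2.contourArea)[:,0]
w=np.array([ray(a,u,v,139)[:2] for u,v in c],np.float32);r=cv2.minAreaRect(w);print('lid',r)
# slot: low saturation area within lid
n=((hsv[...,1]<60)&(abs(P[...,2]-135)<14)).astype(np.uint8);n[:160]=0;n[225:]=0;n[:,:280]=0;n[:,335:]=0
k,l,st,ce=cv2.connectedComponentsWithStats(n);
for i in range(1,k):
  if st[i,4]>60:
    v,u=np.nonzero(l==i);w=np.array([ray(a,x,y,139)[:2] for x,y in zip(u,v)],np.float32);print('slot',st[i],cv2.minAreaRect(w))
h=(P[...,2]>155)&(P[...,2]<185);h[:,:235]=0;h[:,300:]=0;h[:160]=0;h[215:]=0
q=P[h];print('handle',h.sum(),cv2.minAreaRect(q[:,:2].astype(np.float32)),q[:,2].max())
hh=[('skittle',340,195,375,225),('yoyo',350,165,372,188),('bottle',200,135,232,170)]
for nm,x0,y0,x1,y1 in hh:
  s=P[y0:y1,x0:x1];s=s[s[...,2]>20];print(nm,np.median(s,0),s.min(0),s.max(0))
E
```

```text
lid ((583.7631225585938, -108.51054382324219), (287.14129638671875, 205.72373962402344), 70.48623657226562)
slot [294 176  27  38 621] ((535.6572265625, -166.58273315429688), (49.8871955871582, 97.85930633544922), 70.52278137207031)
handle 177 ((562.8206787109375, -26.405963897705078), (89.69076538085938, 13.95334243774414), 70.64232635498047) 184.98706215316705
skittle [ 486.77485292 -302.99667804   99.90495494] [ 411.04948437 -334.18964572   28.45299947] [ 518.87748919  -11.87360687 1127.00145415]
yoyo [ 604.31170102 -345.66170177   32.89316403] [ 411.04948437 -376.47986666   20.43633455] [ 634.10804416  -11.87360687 1127.00145415]
bottle [664.37207357  83.73464263 122.20372   ] [411.04948437 -11.87360687  20.46759573] [ 708.04507139  121.85949582 1127.00145415]
```

View pics/slot.png

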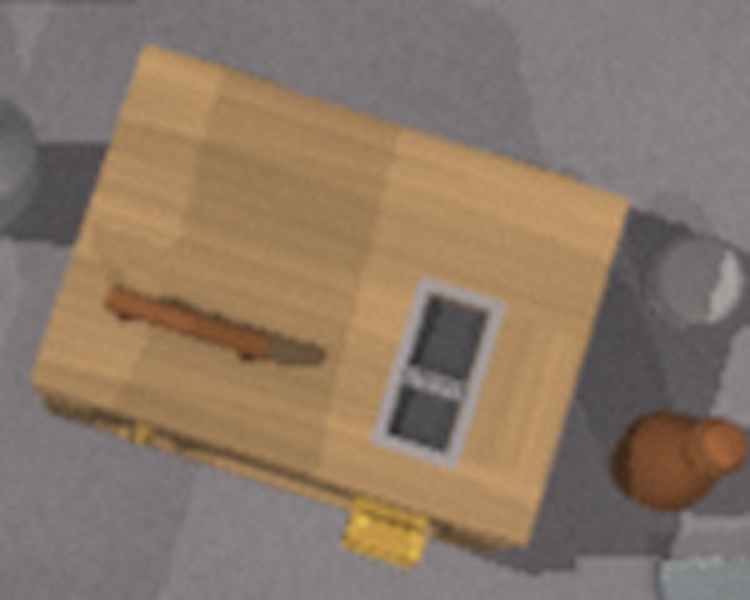

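The zoomed crop shows the slot surround centred near (438,372) and the steel ridge at (434,383), so the bolt is almost fully back. Handle and slot both put the chest at about (586,-110) with yaw -0.342. A tool yaw of 1.229 suits both the pushing and the gripping. First I turn and shut the gripper, then I shift over the slot.

jog_arm:
  steps:
    - [-1,0,0,0,0,0,-0.0825]
    - [-1,0,0,0,0,0,-0.0825]
    - [-1,0,0,0,0,0,-0.0825]
    - [-1,0,0,0,0,0,-0.0825]
    - [-1,0,0,0,0,0,-0.0825]

```text
clock: 0.72
eef_pos: [255.3, -597.6, 404.2]
tool_rot: [-3.141, -0.001, 1.234]
force: [-0.8, -0.3, 0.4]
width: 0.2
gripper_force: 0.0
```

jog_arm:
  steps:
    - [-1,0.1,0.028,0,0,0,0]
    - [-1,0.1,0.028,0,0,0,0]
    - [-1,0.1,0.028,0,0,0,0]
    - [-1,0.1,0.028,0,0,0,0]
    - [-1,0.1,0.028,0,0,0,0]
    - [-1,0.1,0.028,0,0,0,0]
    - [-1,0.1,0.028,0,0,0,0]
    - [-1,0.1,0.028,0,0,0,0]
    - [-1,0.1,0.028,0,0,0,0]
    - [-1,0.1,0.028,0,0,0,0]

```text
clock: 1.98
eef_pos: [555.7, -172.2, 404.4]
tool_rot: [-3.141, 0.0, 1.229]
force: [0.3, -0.1, 0.8]
width: 0.2
gripper_force: 0.0
```

```bash
cat >> h.py <<'E'
from scipy.spatial.transform import Rotation as Ro
O=np.array([585.8,-109.7,0]);psi=-0.342;RC=Ro.from_euler('z',psi)
def go(cx,cy,z):
    "remaining shift (fractions) in tool axes to chest point at TCP z, and turn"
    s=read_state();T=Ro.from_euler('xyz',s['tool_rot']);e=np.array(s['eef_pos'])
    w=O+RC.apply([cx,cy,0]);w[2]=z
    G=Ro.from_euler('xyz',[np.pi,0,np.pi/2+psi])
    print('chest',np.round(RC.inv().apply(e-O),1),'rot',np.round(s['tool_rot'],4),'F',np.round(s['force'],1),'w',round(s['width'],1),'t',s['clock'])
    print('shift',np.round(T.inv().apply(w-e)/500,4),'turn',np.round((T.inv()*G).as_rotvec()/2,4))
E
python3 - <<'E'
from h import *
go(-7,-70,330)
d=cam('wrist');save(d,'w1.png',s=1.5)
E
```

```text
chest [ -7.4 -69.  404.4] rot [-3.1410e+00  2.0000e-04  1.2286e+00] F [ 0.3 -0.1  0.8] w 0.2 t 1.975
shift [-0.0019  0.0009  0.1489] turn [-0.0003  0.0001 -0.0001]
```

View pics/w1.png

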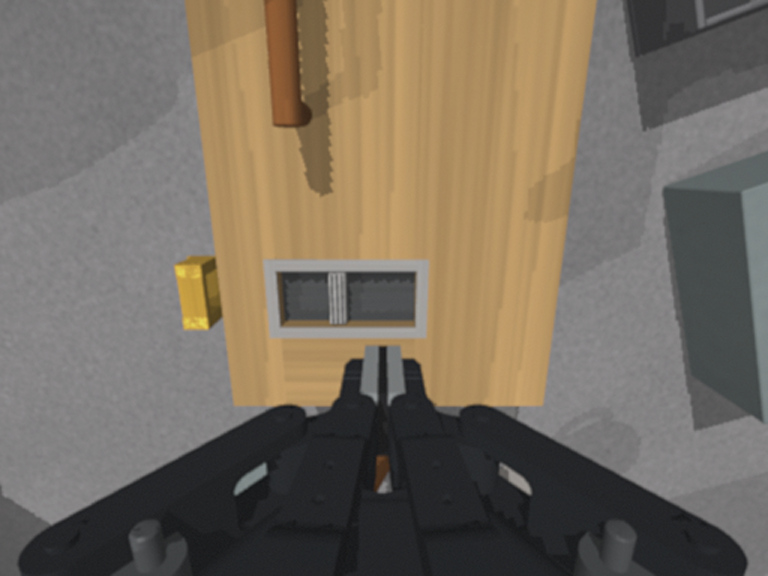

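The wrist view shows the slot opening, x 279–417 and y 271–328 in view pixels, with the ridge at (338,298). I'll cast these points to check the pose.

```bash
python3 - <<'E'
from h import *
d=cam('wrist')
for n,u,v,z in(('L',279,300,139),('R',417,300,139),('T',348,271,139),('B',348,328,139),('ridge front',330,298,138),('ridge back',347,298,138),('lidfront',223,300,139),('lid back',563,300,139)):
    print(n,np.round(RC.inv().apply(ray(d,u/1.5,v/1.5,z)-O),1))
E
```

```text
L [-68.4 -62.2 139. ]
R [ 15.7 -61.5 139. ]
T [-26.1 -43.7 139. ]
B [-26.6 -80.1 139. ]
ridge front [-37.4 -60.9 138. ]
ridge back [-27.  -60.9 138. ]
lidfront [-102.5  -62.4  139. ]
lid back [104.7 -60.8 139. ]
```

The wrist view puts the slot about 8 mm off in y. I'll cross-check it with the scene camera and by projecting the fingertip.

```bash
python3 - <<'E'
from h import *
s=read_state();e=np.array(s['eef_pos']);tip=e-[0,0,173]
for n in('wrist','scene','top'):
    d=cam(n);X=np.array(d['R'])@tip+d['t'];print(n,'tip px',X[:2]/X[2]*d['f']+[d['cx'],d['cy']],'camera at chest',np.round(RC.inv().apply(-np.array(d['R']).T@d['t']-O)))
    P=cloud(d);hsv=cv2.cvtColor(d['pixels'],cv2.COLOR_RGB2HSV);C=RC.inv().apply((P-O).reshape(-1,3)).reshape(P.shape)
    k=(hsv[...,0]>20)&(hsv[...,0]<28)&(hsv[...,1]>190)&(abs(C[...,0]+124)<30)&(abs(C[...,1]+70)<60);q=C[k];print(' keeper',k.sum(),np.round([q.min(0),q.max(0)],0).tolist() if len(q) else '')
    g=(abs(C[...,0]+28)<60)&(abs(C[...,1]+68)<35)&(abs(C[...,2]-135)<14)&(hsv[...,1]<70)
    n_,l,st,_=cv2.connectedComponentsWithStats(g.astype(np.uint8));i=1+st[1:,4].argmax();q=C[l==i];print(' slot',st[i],np.round(np.percentile(q,[1,50,99],axis=0),0).tolist())
    if n=='scene': save(d,'s2.png',crop=(140,20,340,260),s=2.4)
    if n!='scene':
        L=(abs(C[...,2]-139)<4)&(hsv[...,1]>60)&(abs(C[...,0])<130);q=C[L];print(' lid',np.round(np.percentile(q,[1,99],axis=0),0).tolist())
E
```

```text
wrist tip px [254.15294686 245.07585952] camera at chest [ -7.  10. 374.]
 keeper 0 
 slot [ 175  180  110   54 5063] [[-77.0, -97.0, 126.0], [-30.0, -72.0, 137.0], [19.0, -47.0, 140.0]]
 lid [[-106.0, -138.0, 136.0], [97.0, 91.0, 140.0]]
scene tip px [204.01669711 153.05327499] camera at chest [699. 710. 970.]
 keeper 0 
 slot [193 163  33  21 272] [[-80.0, -98.0, 124.0], [-31.0, -76.0, 137.0], [18.0, -46.0, 142.0]]
top tip px [312.27775367 180.36157384] camera at chest [-197.   34. 1127.]
 keeper 0 
 slot [294 175  21  39 439] [[-77.0, -95.0, 124.0], [-43.0, -64.0, 130.0], [18.0, -46.0, 143.0]]
 lid [[-105.0, -139.0, 135.0], [98.0, 142.0, 143.0]]
```

View pics/s2.png

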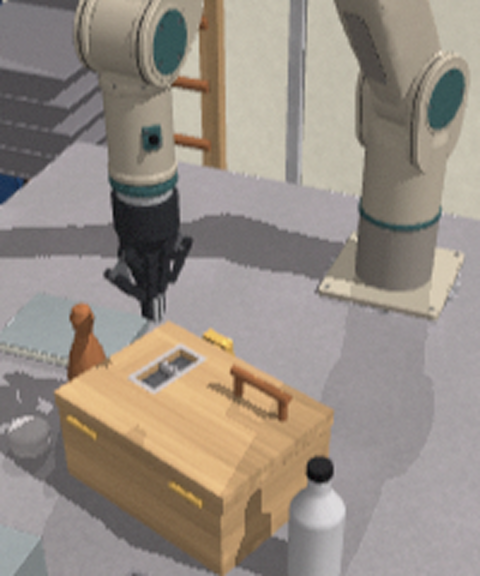

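The scene view shows the gripper over the lid, in front of the handle. The depth clouds agree on a slot y of about -71, so my hand-read pixels may be off. I'll measure them exactly.

```bash
python3 - <<'E'
from h import *
d=cam('wrist');P=cloud(d);C=RC.inv().apply((P-O).reshape(-1,3)).reshape(P.shape);hsv=cv2.cvtColor(d['pixels'],cv2.COLOR_RGB2HSV)
for u in(185,225,250):print('col',u,[(v,int(hsv[v,u,1]),int(hsv[v,u,2]),int(round(C[v,u,1])),int(round(C[v,u,2]))) for v in range(164,240,4)])
v=199;print('row',[(u,int(hsv[v,u,1]),int(hsv[v,u,2]),int(round(C[v,u,0]))) for u in range(140,300,4)])
print(d['f'],d['R'],d['cx'],d['cy'])
E
```

```text
col 185 [(164, 115, 179, -42, 138), (168, 118, 180, -45, 140), (172, 5, 164, -49, 139), (176, 8, 162, -52, 139), (180, 71, 90, -57, 135), (184, 49, 99, -61, 135), (188, 25, 113, -64, 137), (192, 19, 122, -67, 138), (196, 17, 135, -71, 138), (200, 7, 145, -75, 139), (204, 5, 160, -78, 140), (208, 5, 161, -82, 141), (212, 5, 162, -86, 139), (216, 6, 163, -90, 140), (220, 6, 162, -94, 140), (224, 112, 192, -99, 139), (228, 116, 192, -103, 138), (232, 114, 192, -107, 139), (236, 114, 192, -111, 138)]
col 225 [(164, 115, 178, -42, 138), (168, 116, 178, -45, 139), (172, 5, 162, -48, 141), (176, 8, 163, -52, 139), (180, 7, 146, -56, 139), (184, 4, 124, -60, 140), (188, 2, 111, -64, 138), (192, 4, 121, -67, 139), (196, 0, 111, -72, 137), (200, 2, 121, -75, 138), (204, 2, 117, -79, 139), (208, 4, 127, -83, 138), (212, 0, 131, -87, 138), (216, 20, 150, -91, 139), (220, 5, 161, -95, 139), (224, 111, 172, -99, 138), (228, 116, 178, -103, 138), (232, 116, 173, -107, 139), (236, 113, 173, -111, 138)]
col 250 [(164, 116, 191, -42, 139), (168, 119, 191, -45, 138), (172, 3, 162, -49, 138), (176, 8, 1
[... 675 characters left out ...]
 -72), (192, 11, 69, -68), (196, 3, 75, -65), (200, 6, 80, -7), (204, 3, 81, -57), (208, 6, 82, -53), (212, 6, 82, -49), (216, 6, 80, -45), (220, 5, 151, -40), (224, 3, 146, -36), (228, 4, 126, -32), (232, 4, 60, -30), (236, 7, 76, -26), (240, 10, 76, -22), (244, 9, 82, -18), (248, 9, 82, -15), (252, 12, 83, -11), (256, 9, 83, -7), (260, 6, 80, -3), (264, 12, 83, 1), (268, 12, 82, 5), (272, 12, 82, 8), (276, 30, 85, 12), (280, 6, 164, 15), (284, 8, 161, 19), (288, 115, 179, 22), (292, 115, 169, 26), (296, 116, 173, 30)]
269.66076590142507 [[ 0.94164924 -0.33658717 -0.00240496]
 [-0.32125603 -0.90084477  0.29201585]
 [-0.10045529 -0.2742039  -0.95641045]] 254.75160477016212 194.14800113198544
```

```bash
python3 - <<'E'
from h import *
go(-7,-70,330)
for i in range(2):
    d=cam('wrist');P=cloud(d);print(d['t'],d['f'],np.round(RC.inv().apply(ray(d,225,200,139)-O),1),np.round(RC.inv().apply(P[200,225]-O),1),d['depth'][200,225])
E
```

```text
chest [ -7.9 -71.9 404.3] rot [-3.1405e+00  1.2000e-03  1.2272e+00] F [-0.1 -1.   0.4] w 0.0 t 2.275
shift [0.004  0.0019 0.1487] turn [-0.0005  0.0006 -0.0008]
[-580.25085958  -17.53036958  385.88646459] 269.66076590142507 [-35.2 -75.8 139. ] [-35.3 -76.1 138.3] 247.00107
[-580.34793203  -17.38470041  385.90026058] 269.66076590142507 [-35.1 -76.2 139. ] [-35.3 -76.7 137.5] 247.8579
```

The arm has now settled, and the tool sits over the middle of the open slot behind the ridge. Now I descend.

jog_arm:
  steps:
    - [-1,0,0,0.06,0,0,0]
    - [-1,0,0,0.06,0,0,0]
    - [-1,0,0,0.04,0,0,0]
    - [-1,0,0,0.02,0,0,0]
    - [-1,0,0,0.01,0,0,0]
    - [-1,0,0,0.005,0,0,0]
    - [-1,0,0,0,0,0,0]
    - [-1,0,0,0,0,0,0]

```text
clock: 3.38
eef_pos: [555.2, -173.7, 307.7]
tool_rot: [3.141, -0.0, 1.229]
force: [-0.2, 0.1, 0.5]
width: -0.2
gripper_force: 0.0
```

```bash
python3 - <<'E'
from h import *
go(-44.5,-70,304)
E
```

```text
chest [ -7.4 -70.5 307.7] rot [ 3.1406e+00 -1.0000e-04  1.2288e+00] F [-0.2  0.1  0.5] w -0.2 t 3.375
shift [ 0.0011 -0.0742  0.0074] turn [ 0.0005 -0.     -0.    ]
```

No force, so the tip is inside the slot. I go 3 mm deeper, then push towards the front (tool -y).

jog_arm:
  steps:
    - [-1,0,0,0.007,0,0,0]
    - [-1,0,-0.01,0,0,0,0]
    - [-1,0,-0.01,0,0,0,0]
    - [-1,0,-0.01,0,0,0,0]
    - [-1,0,-0.01,0,0,0,0]
    - [-1,0,-0.01,0,0,0,0]
    - [-1,0,-0.01,0,0,0,0]
    - [-1,0,0,0,0,0,0]

```text
clock: 4.38
eef_pos: [526.2, -163.3, 303.8]
tool_rot: [-3.14, 0.0, 1.229]
force: [0.1, -0.2, 0.9]
width: 0.1
gripper_force: 0.2
```

jog_arm:
  steps:
    - [-1,0,-0.006,0,0,0,0]
    - [-1,0,-0.006,0,0,0,0]
    - [-1,0,0,0,0,0,0]

```text
clock: 4.75
eef_pos: [520.8, -161.4, 303.7]
tool_rot: [-3.141, 0.0, 1.229]
force: [-0.2, 0.3, 0.6]
width: 0.0
gripper_force: 0.5
```

```bash
python3 - <<'E'
from h import *
go(-44.5,-70,304)
E
```

```text
chest [-43.9 -70.5 303.7] rot [-3.1411  0.      1.2289] F [-0.2  0.3  0.6] w 0.0 t 4.75
shift [ 0.0011 -0.0013 -0.0006] turn [-0.0003  0.      0.    ]
```

No stop force yet. The fingertips may be thinner than assumed, so I push on in small steps.

jog_arm:
  steps:
    - [-1,0,-0.004,0,0,0,0]
    - [-1,0,-0.004,0,0,0,0]
    - [-1,0,0,0,0,0,0]

```text
clock: 5.12
eef_pos: [517.5, -160.3, 303.8]
tool_rot: [3.141, -0.0, 1.229]
force: [2.2, -0.7, 0.1]
width: 0.0
gripper_force: 1.2
```

jog_arm:
  steps:
    - [-1,0,-0.004,0,0,0,0]
    - [-1,0,0,0,0,0,0]

```text
clock: 5.38
eef_pos: [516.7, -160.0, 304.1]
tool_rot: [3.137, -0.0, 1.229]
force: [6.7, -1.7, -1.4]
width: -0.2
gripper_force: 2.4
```

```bash
python3 - <<'E'
from h import *
go(-50,-70,304)
d=cam('wrist');save(d,'w2.png',crop=(100,100,400,330),s=2.4)
E
```

```text
chest [-48.3 -70.6 304.1] rot [ 3.1373e+00 -5.0000e-04  1.2287e+00] F [ 6.7 -1.7 -1.4] w -0.2 t 5.375
shift [ 0.0012 -0.0035  0.0002] turn [ 0.0022 -0.0002 -0.0001]
```

View pics/w2.png

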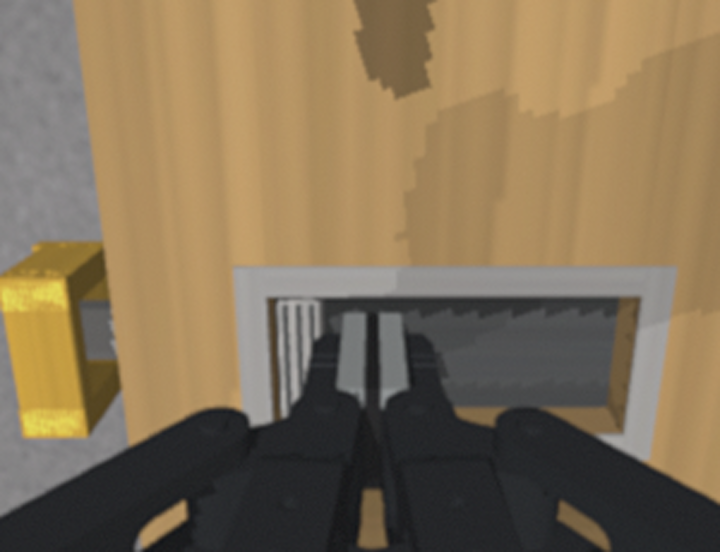

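The crop shows the ridge at (300,340), close against the slot's front end, and the tongue under the keeper bar. The force is climbing, so the bolt is at its stop. One more firm push, then I back off and lift.

jog_arm:
  steps:
    - [-1,0,-0.004,0,0,0,0]
    - [-1,0,0,0,0,0,0]

```text
clock: 5.68
eef_pos: [515.8, -159.7, 304.5]
tool_rot: [3.134, -0.001, 1.229]
force: [7.8, -2.4, -2.6]
width: -0.3
gripper_force: 3.5
```

jog_arm:
  steps:
    - [-1,0,0.012,0,0,0,0]
    - [-1,0,0.01,0,0,0,0]
    - [-1,0,0,-0.05,0,0,0]
    - [-1,0,0,-0.1,0,0,0]
    - [-1,0,0,-0.05,0,0,0]
    - [0,0,0,0,0,0,0]
    - [0,0,0,0,0,0,0]
    - [0,0,0,0,0,0,0]

```text
clock: 6.68
eef_pos: [523.4, -162.5, 402.3]
tool_rot: [-3.138, 0.0, 1.229]
force: [-0.3, -0.2, -0.3]
width: 42.7
gripper_force: 0.0
```

```bash
python3 - <<'E'
from h import *
go(-50,70,404)
d=cam('wrist');P=cloud(d);C=RC.inv().apply((P-O).reshape(-1,3)).reshape(P.shape)
h=(C[...,2]>160)&(C[...,2]<185)&(abs(C[...,0]+50)<40)&(abs(C[...,1]-70)<70);q=C[h]
print('handle',h.sum(),np.percentile(q,[1,50,99],axis=0).round(1))
hsv=cv2.cvtColor(d['pixels'],cv2.COLOR_RGB2HSV)
b=(abs(C[...,1]+70)<12)&(abs(C[...,0]+28)<39)&(abs(C[...,2]-138)<4)&(hsv[...,1]<40)&(hsv[...,2]>100);q=C[b];print('ridge',b.sum(),np.percentile(q,[2,50,98],axis=0).round(1) if len(q) else '')
E
```

```text
chest [-41.1 -70.6 402.3] rot [-3.1385e+00  2.0000e-04  1.2289e+00] F [-0.3 -0.2 -0.3] w 42.7 t 6.675
shift [ 0.2813 -0.0178 -0.0034] turn [-0.0016  0.0001  0.0001]
handle 1723 [[-57.9  22.6 172.6]
 [-50.8  46.5 178.2]
 [-44.5  68.3 180.5]]
ridge 219 [[-66.8 -81.7 137. ]
 [-63.2 -69.3 138.1]
 [-59.6 -58.5 139.6]]
```

The ridge sits at chest x ≈ -63, so the bolt is home. Next I go over the handle and descend.

jog_arm:
  steps:
    - [0,0.09,-0.006,0,-0.0016,0,0]
    - [0,0.1,-0.006,0,0,0,0]
    - [0,0.0895,-0.006,0,0,0,0]
    - [0,0,0,0,0,0,0]
    - [0,0,0,0.05,0,0,0]
    - [0,0,0,0.05,0,0,0]
    - [0,0,0,0.03,0,0,0]
    - [0,0,0,0.018,0,0,0]
    - [0,0,0,0,0,0,0]
    - [0,0,0,0,0,0,0]

```text
clock: 7.98
eef_pos: [562.9, -28.0, 330.4]
tool_rot: [3.137, -0.0, 1.229]
force: [0.2, 0.5, 0.9]
width: 42.7
gripper_force: 0.0
```

```bash
python3 - <<'E'
from h import *
go(-50.5,70,328)
E
```

```text
chest [-49.   69.2 330.4] rot [ 3.1371e+00 -4.0000e-04  1.2287e+00] F [0.2 0.5 0.9] w 42.7 t 7.975
shift [ 0.0015 -0.0031  0.0047] turn [ 0.0022 -0.0002 -0.0001]
```

jog_arm:
  steps:
    - [0,0,-0.003,0.004,0.0022,0,0]
    - [-1,0,0,0,0,0,0]
    - [-1,0,0,0,0,0,0]
    - [-1,0,0,0,0,0,0]
    - [-1,0,0,0,0,0,0]
    - [-1,0,0,0,0,0,0]

```text
clock: 8.72
eef_pos: [561.1, -27.4, 328.1]
tool_rot: [-3.14, 0.0, 1.229]
force: [-2.3, 0.1, 4.9]
width: 11.7
gripper_force: 58.5
```

Gripped. Now I tug upwards in small steps.

jog_arm:
  steps:
    - [-1,0,0,-0.004,0,0,0]
    - [-1,0,0,-0.004,0,0,0]
    - [-1,0,0,0,0,0,0]

```text
clock: 9.1
eef_pos: [561.9, -27.8, 331.5]
tool_rot: [3.141, -0.001, 1.228]
force: [5.2, -0.7, -6.9]
width: 11.4
gripper_force: 58.4
```

jog_arm:
  steps:
    - [-1,0,0,-0.004,0,0,0]
    - [-1,0,0,-0.004,0,0,0]
    - [-1,0,0,0,0,0,0]

```text
clock: 9.48
eef_pos: [562.6, -28.2, 333.9]
tool_rot: [3.14, -0.001, 1.228]
force: [11.1, -1.7, -21.3]
width: 12.0
gripper_force: 59.1
```

jog_arm:
  steps:
    - [-1,0,0,-0.004,0,0,0]
    - [-1,0,0,0,0,0,0]
    - [-1,0,0,0,0,0,0]

```text
clock: 9.85
eef_pos: [562.8, -28.3, 334.4]
tool_rot: [3.14, -0.001, 1.228]
force: [15.0, -1.5, -32.8]
width: 12.1
gripper_force: 59.1
```

jog_arm:
  steps:
    - [-1,0,0,0.004,0,0,0]
    - [-1,0,0,0.004,0,0,0]
    - [-1,0,0,0.004,0,0,0]
    - [-1,0,0,0.004,0,0,0]
    - [-1,0,0,0.003,0,0,0]
    - [-1,0,0,0,0,0,0]
    - [-1,0,0,0,0,0,0]

```text
clock: 10.72
eef_pos: [561.1, -27.4, 328.2]
tool_rot: [-3.14, -0.0, 1.229]
force: [2.3, 0.1, -4.7]
width: 12.2
gripper_force: 62.0
```

The lock stopped the lid after about 6 mm with 33 N on it, and the lid is down again. I release the handle and rise.

jog_arm:
  steps:
    - [0,0,0,0,0,0,0]
    - [0,0,0,0,0,0,0]
    - [0,0,0,0,0,0,0]
    - [0,0,0,0,0,0,0]
    - [0,0,0,-0.05,0,0,0]
    - [0,0,0,-0.1,0,0,0]
    - [0,0,0,-0.1,0,0,0]
    - [0,-0.1,0,0,0,0,0]
    - [0,0,0,0,0,0,0]
    - [0,0,0,0,0,0,0]

```text
clock: 11.98
eef_pos: [544.4, -74.5, 453.1]
tool_rot: [-3.14, -0.0, 1.228]
force: [-0.5, -0.2, -0.9]
width: 42.9
gripper_force: 0.0
```

```bash
python3 - <<'E'
from h import *
go(-50,0,450)
d=cam('wrist');save(d,'w3.png',s=1.5);P=cloud(d);C=RC.inv().apply((P-O).reshape(-1,3)).reshape(P.shape)
hsv=cv2.cvtColor(d['pixels'],cv2.COLOR_RGB2HSV)
b=(abs(C[...,1]+70)<12)&(abs(C[...,0]+28)<39)&(abs(C[...,2]-138)<4)&(hsv[...,1]<40)&(hsv[...,2]>100);print('ridge',b.sum(),np.percentile(C[b],[2,50,98],axis=0).round(1) if b.any() else '')
t=cam('top');C=RC.inv().apply((cloud(t)-O).reshape(-1,3)).reshape(P.shape)
L=(abs(C[...,0]+80)<15)&(abs(C[...,1]-20)<100)&(abs(C[...,2]-139)<12);print('lid front z',np.median(C[L][:,2]))
save(t,'top2.png',s=1.5)
E
```

```text
chest [-50.9  19.3 453.1] rot [-3.1400e+00 -5.0000e-04  1.2283e+00] F [-0.5 -0.2 -0.9] w 42.9 t 11.975
shift [-0.0385  0.0017  0.0062] turn [-0.0008 -0.0002 -0.0002]
ridge 125 [[-66.7 -81.2 134.6]
 [-63.  -69.6 138.3]
 [-59.5 -58.4 139.6]]
lid front z 138.7098759040699
```

View pics/top2.png

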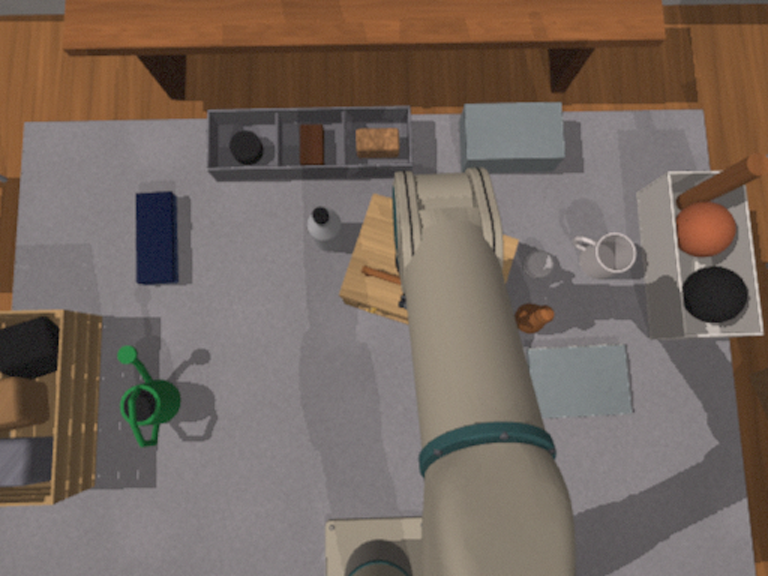

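View pics/w3.png

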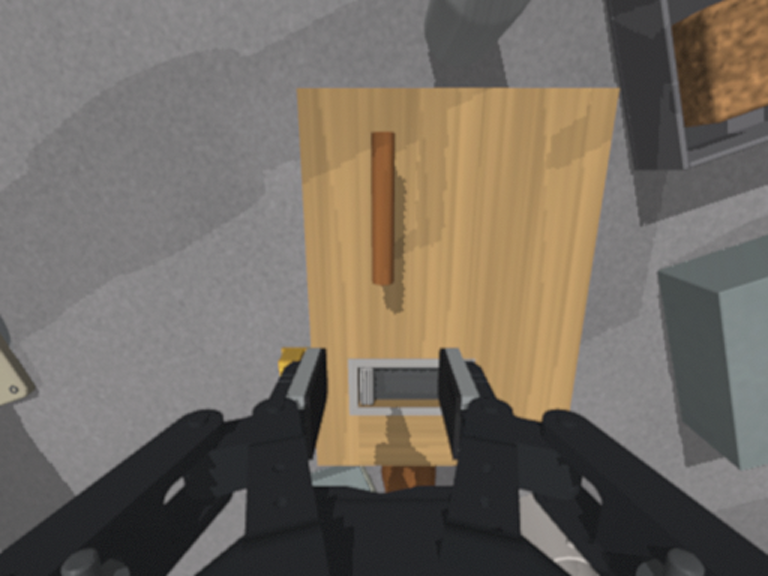

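The top view shows the bystanders where they were. The wrist view shows the ridge at (367,385), at the slot's front end, and the lid is shut at 138.7 mm. The gripper is clear of everything.

```bash
python3 -c "
from cell import *
print(finish_job())"
```

```text
the job is handed in; nothing more can be done
None
```

I slid the bolt home and tugged the lid up with about 33 N; the lock stopped it after about 6 mm. The lid is shut again with the bolt still home, the other things look unmoved in the last top view, and the job is handed in (no verdict was returned).

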